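# Unclip the die carrier from the peg press

## Task

Take the die out of the peg press: swing the steel lever all the way up and back, pinch the two orange spring tabs of the die carrier together to unlatch it, and draw it straight out of its slide. Lay the carrier flat and right way up in the empty bay of the green tray, setting it down gently rather than dropping it. Leave the lever up and do not disturb the other things on the bench.

Things in the scene. Friction and masses are not known exactly. Their poses are not given: they have to be found in the camera images.
- press: Aluminium peg shaping press, fixed. Origin on the bench under the axis of its vertical ram; -x is its front (the way the die carrier is drawn out), +x the column at the back, z up. Base and slide are 92 mm wide and end 58 mm in front of the origin; the overhanging head (54 mm wide, 115 to 195 mm above the bench) ends 27 mm in front of it. The ram reaches 230 mm at most.
- lever (a joint): Steel lever's angle, rad. 0: lowest, 40 degrees above level, leaning to the press's front; grows as the knob swings up and back; 1.25: stop, leaning 22 degrees back past upright. Starts at 0 to 0.2. Friction holds it where it is left; about 3 N at the knob moves it. It lifts the ram 23 mm per rad; low, the ram's 12 mm nose stands in the die's 17 mm bore and locks the carrier in.
- lever_knob (a point): Centre of the black ball knob (26 mm diameter) at the end of the 10 mm thick lever bar. It runs on an arc of 110 mm radius, in a vertical plane along the press's x, about point lever_pivot.
- lever_pivot (a point): Point on the lever's level axle (parallel to the press's y) in the plane in which the knob swings: 50 mm to the press's -y side, 160 mm above the bench. Axes as the press's.
- carrier: Loose die carrier (about 0.13 kg) snapped into the press's slide: 116 mm long, black core, steel die (22 mm high) near the back, 48 mm wide end piece, an orange sprung arm on each side. Origin on its underside under the die bore, 30 mm above the bench in the press; +x runs from tabs to die, into the press. It reaches 94 mm ahead (-x) to 22 mm behind the origin; 80 mm forwards it is clear.
- carrier_tabs (a point): Point midway between the two orange finger tabs, half-way up, 82 mm ahead (-x) of the carrier's origin, 22 mm above its underside; axes as the carrier's. Each tab is 24 mm long (x), 24 mm tall (10 to 34 mm above the underside), free outside, 12 mm ahead of the slide. Over the tabs (y): 52 mm at rest, 36 mm pinched to the stops, 8 N each; then the barbs clear the slide's lips. Keep pinched and pull.
- carrier_mid (a point): Centre of the carrier: 36 mm ahead (-x) of its origin, 12 mm above its underside. Axes as the carrier's. In the press dark strips over the slide keep it down: it leaves only forwards.
- bay (a point): Centre of the floor of the empty bay of the fixed green translucent tray, 3 mm above the bench; axes as the tray's, z up. The bay is 126 mm along x by 154 mm along y inside, walls 25 mm high and 3 mm thick. The narrow bay on its -x side holds the pegs.
- peg_a_mid (a point): Middle of a rosewood peg blank (68 mm long, 10 mm thick) lying in the tray's narrow bay. Leave it alone.
- peg_b_mid (a point): Middle of the second rosewood peg blank, like the first. Leave it alone.
- caliper_mid (a point): Middle of the chrome digital caliper, 235 x 72 x 13 mm, lying on the 240 x 160 x 16 mm hardwood board. Leave it alone.
- screwdriver_mid (a point): A screwdriver, 170 mm long, lying on the bench. Leave it alone.
- brush_mid (a point): A brush, 180 mm long, lying on the bench. Leave it alone.
- wax_mid (a point): Middle of an amber jar of wax, 48 mm diameter, 95 mm tall. Leave it alone.
- oil_mid (a point): Middle of a white oil bottle, 38 mm diameter, 120 mm tall. Leave it alone.

How it is judged (in metres and radians):
On the way, in this order (a step that is already met when the one before it is completed fails the run):
1. the lever is swung fully up while the carrier is still in the press (value of joint lever above 1.05 rad and x of carrier in the frame of press above -0.01 m), for 0.2 s.
2. the carrier is drawn forwards clear of the slide (x of carrier in the frame of press below -0.08 m), for 0.1 s.
At the end, for the whole second after the job is handed in: The lever is up (above 1.05 rad). The carrier lies at rest, right way up and flat (within 0.08 rad, its centre 12 mm above the bay's floor within 4 mm) inside the empty bay of the tray (value of joint lever above 1.05 rad and x of carrier_mid in the frame of bay between -0.063 and 0.063 m and y of carrier_mid in the frame of bay between -0.077 and 0.077 m and z of carrier_mid in the frame of bay between 0.008 and 0.016 m and angle between carrier's own z axis and vertical below 0.08 rad and linear speed of carrier below 0.02 m/s); the robot touches nothing.
It fails at once if the carrier is dropped or thrown into the tray (faster than 0.55 m/s less than 35 mm above the bay's floor) (z of carrier_mid in the frame of bay below 0.047 m and horizontal distance between carrier_mid and bay below 0.1 m and linear speed of carrier above 0.55 m/s).
It fails at once if another thing on the bench is moved by more than 25 mm (distance of any of peg_a_mid, peg_b_mid, caliper_mid, screwdriver_mid, brush_mid, wax_mid, oil_mid from where it was at the start of the episode above 0.025 m).
It also fails if it takes over 58 s, if anything falls off the work surface, if the arm or the gripper's body presses on something with over 40 N, if the wrist force passes 120 N, or if a joint passes its speed limit or range.

## Robot

A 7-joint arm with a two-finger parallel gripper is mounted at the origin on the work surface. World frame = base frame: x ahead of the robot, y to its left, z up, the work surface at z = 0. Lengths are in mm, angles in rad, forces in N, time in s.
With the tool pointing down it reaches from about 400 to 925 mm from the base axis. Payload 4.1 kg.
Tool frame: the origin (TCP) lies midway between the tips of the shut fingers; the grasp point (between the pads) lies 19 mm behind it (robot.hold_point_z is the distance from the TCP to the grasp point, in mm); z points along the fingers, y is the direction in which the jaws open and shut (so a half turn about z gives the same grasp; the last joint's range is limited). The gripper opens to 85 mm and grips with 20 to 120 N. Pads are 22 mm wide; open, the fingers measure 114 mm over their backs; the gripper's body (76 mm by 85 mm) begins 54 mm behind the grasp point. The pads swing forward as they close: fully open they stand 13 mm farther back than shut.
Start: joints at [-1.303, 0.398, 0.045, 1.537, -0.019, 1.207, -0.051], TCP at [233.091, 606.805, 231.347] pointing down, gripper open.
Joint ranges: [-2.82, 2.82], [-0.49, 2.23], [-1.37, 1.46], [0, 2.46], [-1.36, 4.5], [0.23, 2], [-2.94, 2.94]. Speed limits (rad/s): [2.57, 2.57, 3.14, 3.14, 3.14, 3.14, 3.14].

## Interface

Orientations are given as a rotation vector (axis times angle).
In Python, from rig import robot gives the robot as it stands.
- The arm moves only by the tool apply_moves, never from a script. Its argument "plan" is a list of rows, each an object of numbers: "dx", "dy", "dz": the shift along the tool's x, y, z in mm; "rx", "ry", "rz": the turn, a rotation vector about the tool's x, y, z in degrees; "claw": the opening in per cent of the stroke, from 0 (shut) to 100 (fully open). A call has 1 to 12 rows; each row is the pose to reach, as a shift and turn from the pose commanded when the call began, along the tool's axes at that moment; what a row does not reach only later rows make up. A row lasts 1/10 s, in which the tool goes at most 50 mm and 8.59 degrees, less where a joint would pass 70% of its speed; a pose out of reach is approached as far as the arm can. A call with a gripper value outside its range is refused whole. The fingers move at their own pace and stop on an object; "newtons" is the grip in N (left out, the last holds). Time passes only in rows, so rows that repeat a pose let the fingers close. It gives the time, the measured TCP pose, the force and the opening at its end, in the units of the state.
- robot.state(): the state, without advancing time (a new reading comes with each control period).
- robot.capture(name): name is "side" or "top" or "wrist"; returns the picture (420x560x3 uint8, red, green, blue); there is no depth.
- robot.calibration(name): a dict with "intrinsics" (3x3 intrinsics, pixels), "k1" (the pictures are not rectified: a ray, as slopes to the right and down, at radius r is drawn at 1 + k1 r^2 times it, then the intrinsics apply), "rvec" (rotation vector, rad) and "tvec" (3), from world to camera coordinates, as OpenCV has them. Camera axes: x right, y down, z forward; pixel columns grow to the right and rows downward; lengths in mm; the calibration is good to about 2 mm. A picture is of the moment at which its call begins: read the wrist's pose just before it. calibration takes no time and is no camera call; for the wrist camera it gives the pose at the moment of the call.
- robot.sign_off(): hands the job in, once; it reports no verdict.
The state is a dict: "time": time; "q": joint angles; "dq": joint speeds; "joint_efforts": joint torques, N m; "tool_pos": TCP position; "tcp_rot": TCP orientation; "contact_force": force on the tool from outside, world axes, zero at the start; "torque": the same for the moment, N m; "gripper_width": finger opening in mm.
Only numpy, scipy, OpenCV 4.12 (cv2) and the standard library are available. Lean on these libraries where they do the work, as an engineer would, in place of code of your own. Each camera call takes 0.05 s, during which the arm holds its last target. There are 200 camera calls.

## Working session

There is one attempt and no reset: what is moved stays moved. The work goes in short steps, Python scripts to look and compute and a tool call to move; the robot and the scene stay as the last step left them, time stands still between calls to the robot, and variables do not carry over. Pictures are saved under pics/ and viewed, about 8 in all and at most 12, crops included, and the job is handed in when it is done.

Besides the shell and the picture viewer there is one more tool, called after ">>>" as name(argument=value, ...), one argument or row to a line, values as JSON. apply_moves: Moves the arm, as the interface text tells. Its arguments: {"type":"object","properties":{"plan":{"type":"array","items":{"type":"object","properties":{"dx":{"type":"number"},"dy":{"type":"number"},"dz":{"type":"number"},"rx":{"type":"number"},"ry":{"type":"number"},"rz":{"type":"number"},"claw":{"type":"number"}}}},"newtons":{"type":"number"}},"required":["plan"]}

```bash
mkdir -p pics; cat > h.py <<'E'
import numpy as np, cv2
from scipy.spatial.transform import Rotation as R
from rig import robot
def cal(n):
    c=robot.calibration(n); K=np.array(c["intrinsics"],float); k=c["k1"]
    M=R.from_rotvec(np.ravel(c["rvec"])).as_matrix(); t=np.ravel(c["tvec"]).astype(float)
    return K,k,M,t
def ray(C,uv):
    K,k,M,t=C
    p=cv2.undistortPoints(np.array([[uv]],float),K,np.array([k,0,0,0,0.]))[0,0]
    return -M.T@t, M.T@np.array([p[0],p[1],1])
def onplane(C,uv,z):
    o,d=ray(C,uv); return o+d*(z-o[2])/d[2]
def tri(C1,a,C2,b):
    o1,d1=ray(C1,a);o2,d2=ray(C2,b)
    s=np.linalg.lstsq(np.c_[d1,-d2],o2-o1,rcond=None)[0]
    p,q=o1+s[0]*d1,o2+s[1]*d2
    return (p+q)/2,np.linalg.norm(p-q)
def proj(C,P):
    K,k,M,t=C
    return cv2.projectPoints(np.array(P,float).reshape(-1,1,3),cv2.Rodrigues(M)[0],t,K,np.array([k,0,0,0,0.]))[0][:,0]
def snap(n,f):
    C=cal(n); im=robot.capture(n); cv2.imwrite("pics/"+f,im[:,:,::-1]); return C,im
E
python3 - <<'E'
from h import *
for n in("top","side"):
    C,im=snap(n,n+"0.png"); print(n,(-C[2].T@C[3]).round(),C[0][0,0],C[1])
    hsv=cv2.cvtColor(im,cv2.COLOR_RGB2HSV)
s=robot.state();print(s["time"],s["tool_pos"],s["tcp_rot"],robot.hold_point_z)
E
```

```text
top [ 465.  -20. 1476.] 531.1434179689373 -0.09589445637896933
side [-208. -983.  916.] 507.38298528675114 -0.12431991034361281
0.1 [232.86360383 606.23471585 230.36362394] [-5.72623838e-01 -3.08877706e+00  2.77869448e-03] 18.700000000000003
```

View pics/top0.png

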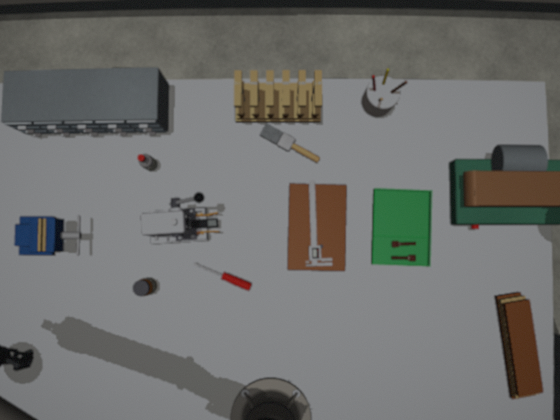

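View pics/side0.png

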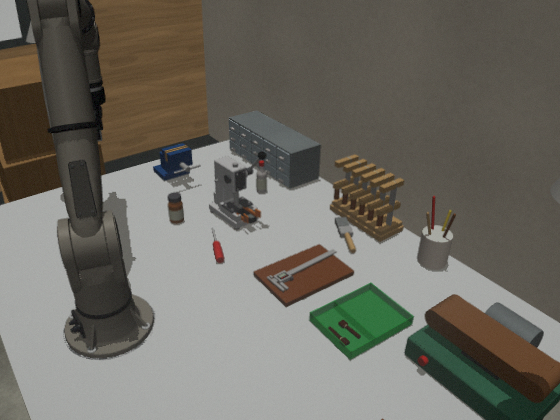

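The top view shows the press at about (175,223) with its front to the right (world -y), the knob at (199,198), the orange tabs at about (210,213) and (208,235), and the green tray at (402,227). The side view shows the press at (235,190) and the tray at (360,320). I'll enlarge the press in both.

```bash
python3 - <<'E'
from h import *
t=cv2.imread("pics/top0.png");s=cv2.imread("pics/side0.png")
a=cv2.resize(t[180:255,130:230],(800,600),interpolation=cv2.INTER_CUBIC)[:,:]
b=cv2.resize(s[145:235,195:275],(534,600),interpolation=cv2.INTER_CUBIC)
o=np.hstack([cv2.resize(a,(440,330)),cv2.resize(b,(356,400))[:330]]) 
o=np.vstack([np.hstack([cv2.resize(t[180:255,130:230],(440,330),interpolation=cv2.INTER_CUBIC),np.zeros((330,4,3),np.uint8)])]);
bb=cv2.resize(s[145:235,195:275],(352,396),interpolation=cv2.INTER_CUBIC)
o=np.zeros((396,796,3),np.uint8);o[:330,:440]=cv2.resize(t[180:255,130:230],(440,330),interpolation=cv2.INTER_CUBIC);o[:,444:]=bb
cv2.imwrite("pics/zoom.png",np.clip(o*1.6,0,255))
T=cal("top");S=cal("side")
ht=cv2.cvtColor(t,cv2.COLOR_BGR2HSV);hs=cv2.cvtColor(s,cv2.COLOR_BGR2HSV)
m=cv2.inRange(ht,(45,120,50),(75,255,255));n,l,st,c=cv2.connectedComponentsWithStats(m)
i=1+st[1:,4].argmax();cnt=cv2.findContours((l==i).astype(np.uint8),0,2)[0][0]
print("tray",cv2.minAreaRect(cnt),st[i])
box=cv2.boxPoints(cv2.minAreaRect(cnt))
print([onplane(T,p,28).round(1)for p in box])
m=cv2.inRange(ht,(5,110,60),(18,255,255));n,l,st,c=cv2.connectedComponentsWithStats(m)
for i in range(1,n):
    if st[i,4]>5 and 190<c[i][0]<230 and 180<c[i][1]<260: print("or",st[i],c[i],onplane(T,c[i],60).round(1))
print("knob?",tri(T,(199,198),S,(262,156)))
E
```

```text
tray ((400.92022705078125, 226.872802734375), (57.0335578918457, 74.83224487304688), 1.5911402702331543) [ 372  189   59   77 3988]
[array([ 425.2, -276.6,   28. ]), array([ 629.9, -284.4,   28. ]), array([ 625.9, -442.7,   28. ]), array([ 420.4, -433.6,   28. ])]
or [205 213  12   3  15] [209.8 214. ] [558.  160.4  60. ]
or [196 214   8   2  13] [199.38461538 214.61538462] [556.4 188.4  60. ]
or [197 232   7   2  10] [199.7 232.3] [509.  187.1  60. ]
knob? (array([583.48452196, 162.73359318, 243.06247062]), np.float64(0.12203962246352076))[ WARN:0@0.551] global loadsave.cpp:1063 imwrite_ Unsupported depth image for selected encoder is fallbacked to CV_8U.
```

View pics/zoom.png

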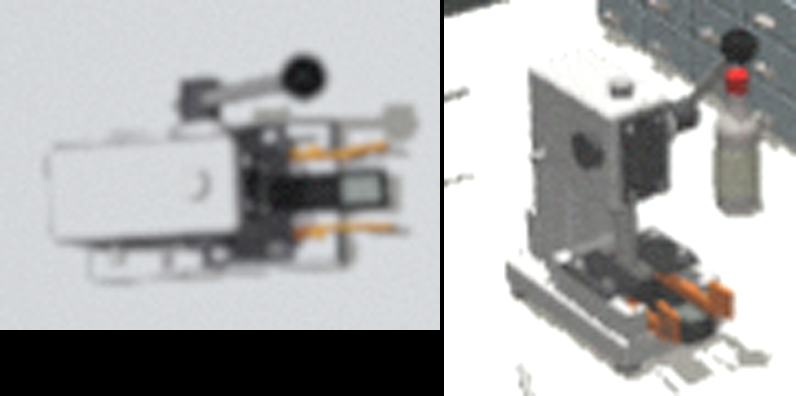

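The zoom shows the knob at top px (198.9,197.5) and side px (261.8,155.2), which puts the lever at about 0.16 rad. The press front points nearly along world -y, with a yaw of about 3.5°. I'll move in front of and above it, turning the jaws across the press, for a close look with the wrist camera.

>>> apply_moves(
  plan=[
    {"dx": -20, "dy": -16, "dz": -50, "rz": 8, "claw": 0},
    {"dx": -460, "dy": -360, "dz": -170, "rz": 65, "claw": 0},
    {"dx": -460, "dy": -360, "dz": -170, "rz": 65},
    {"dx": -460, "dy": -360, "dz": -170, "rz": 65},
    {"dx": -460, "dy": -360, "dz": -170, "rz": 65},
    {"dx": -460, "dy": -360, "dz": -170, "rz": 65},
    {"dx": -460, "dy": -360, "dz": -170, "rz": 65},
    {"dx": -460, "dy": -360, "dz": -170, "rz": 65},
    {"dx": -460, "dy": -360, "dz": -170, "rz": 65},
    {"dx": -460, "dy": -360, "dz": -170, "rz": 65},
    {"dx": -460, "dy": -360, "dz": -170, "rz": 65},
    {"dx": -460, "dy": -360, "dz": -170, "rz": 65},
  ],
)

```text
invalid input at $.plan[0]: expected keys dx, dy, dz, rx, ry, rz, claw
```

>>> apply_moves(
  plan=[
    {"dx": 0},
    {"dx": 0},
    {"dx": 0},
  ],
)

```text
invalid input at $.plan[0]: expected keys dx, dy, dz, rx, ry, rz, claw
```

```bash
python3 - <<'E'
from h import *
s=robot.state();C,im=snap("wrist","w0.png");print(s["time"],s["tool_pos"],s["tcp_rot"],s["contact_force"],(-C[2].T@C[3]).round(),C[2][2].round(3),C[0][0,0])
np.save("w0.npy",np.array([C[0].ravel().tolist()+[C[1]]+C[2].ravel().tolist()+C[3].tolist()]))
cv2.imwrite("pics/w0b.png",np.clip(cv2.resize(im[:,:,::-1],(784,588),interpolation=cv2.INTER_CUBIC)*1.5,0,255).astype(np.uint8))
E
```

```text
0.1 [232.86360383 606.23471585 230.36362394] [-5.72623838e-01 -3.08877706e+00  2.77869448e-03] [-0.22107344  0.2469217  -0.11213349] [170. 630. 372.] [ 0.246 -0.097 -0.965] 322.56742897686723
```

View pics/w0b.png

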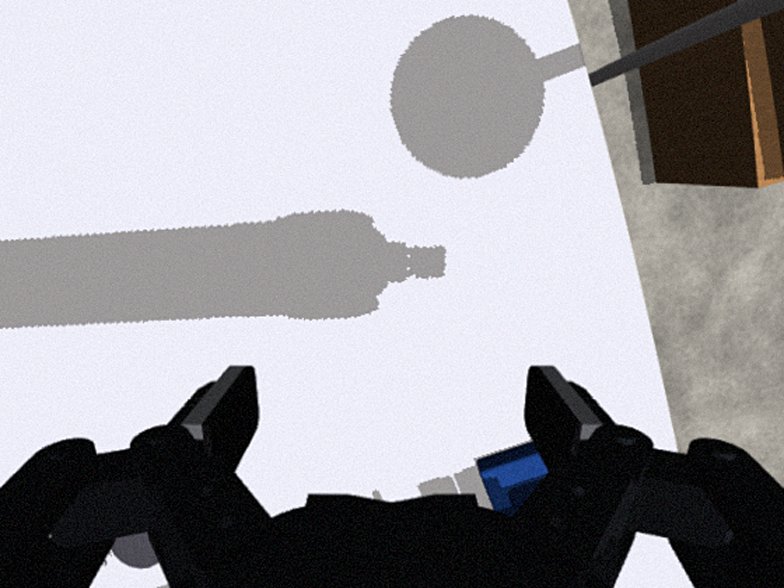

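The wrist camera sits on the tool's +x side, so with rz=+65 it faces the press. Every row needs all the keys. I'll resend the move.

>>> apply_moves(
  plan=[
    {"dx": -20, "dy": -16, "dz": -50, "rx": 0, "ry": 0, "rz": 8, "claw": 0},
    {"dx": -460, "dy": -360, "dz": -170, "rx": 0, "ry": 0, "rz": 65, "claw": 0},
    {"dx": -460, "dy": -360, "dz": -170, "rx": 0, "ry": 0, "rz": 65, "claw": 0},
    {"dx": -460, "dy": -360, "dz": -170, "rx": 0, "ry": 0, "rz": 65, "claw": 0},
    {"dx": -460, "dy": -360, "dz": -170, "rx": 0, "ry": 0, "rz": 65, "claw": 0},
    {"dx": -460, "dy": -360, "dz": -170, "rx": 0, "ry": 0, "rz": 65, "claw": 0},
    {"dx": -460, "dy": -360, "dz": -170, "rx": 0, "ry": 0, "rz": 65, "claw": 0},
    {"dx": -460, "dy": -360, "dz": -170, "rx": 0, "ry": 0, "rz": 65, "claw": 0},
    {"dx": -460, "dy": -360, "dz": -170, "rx": 0, "ry": 0, "rz": 65, "claw": 0},
    {"dx": -460, "dy": -360, "dz": -170, "rx": 0, "ry": 0, "rz": 65, "claw": 0},
    {"dx": -460, "dy": -360, "dz": -170, "rx": 0, "ry": 0, "rz": 65, "claw": 0},
    {"dx": -460, "dy": -360, "dz": -170, "rx": 0, "ry": 0, "rz": 65, "claw": 0},
  ],
)

```text
time: 1.35
tool_pos: [521.2, 125.0, 396.3]
tcp_rot: [-2.142, -2.298, -0.001]
contact_force: [2.0, -0.2, 0.0]
gripper_width: -0.1
```

```bash
python3 - <<'E'
from h import *
s=robot.state();print(s["time"],s["tool_pos"],s["tcp_rot"],s["q"],s["dq"])
E
```

```text
1.35 [521.20658249 125.0159958  396.25852823] [-2.14212200e+00 -2.29750826e+00 -8.87124235e-04] [-0.81196887  0.12312581  0.56237912  1.55748788 -0.06642964  1.47971836
 -0.17700818] [ 0.65172182  0.28913977  0.43625535 -0.47317782 -0.18953483  0.24495161
  1.06929852]
```

>>> apply_moves(
  plan=[
    {"dx": 0, "dy": 0, "dz": 0, "rx": 0, "ry": 0, "rz": 0, "claw": 0},
    {"dx": 0, "dy": 0, "dz": 0, "rx": 0, "ry": 0, "rz": 0, "claw": 0},
    {"dx": 0, "dy": 0, "dz": 0, "rx": 0, "ry": 0, "rz": 0, "claw": 0},
  ],
)

```text
time: 1.65
tool_pos: [520.0, 128.4, 395.1]
tcp_rot: [-2.139, -2.299, 0.001]
contact_force: [0.5, 0.2, -0.5]
gripper_width: -0.1
```

```bash
python3 - <<'E'
from h import *
import pickle
s=robot.state();C,im=snap("wrist","w1.png");print(s["time"],s["tool_pos"],s["tcp_rot"],s["q"],(-C[2].T@C[3]).round(),C[2][2].round(3))
pickle.dump((C,im),open("w1.pkl","wb"))
cv2.imwrite("pics/w1b.png",np.clip(cv2.resize(im[:,:,::-1],(784,588),interpolation=cv2.INTER_CUBIC)*1.5,0,255).astype(np.uint8))
E
```

```text
1.65 [519.98235782 128.42965044 395.14332147] [-2.13914165e+00 -2.29884747e+00  9.25210706e-04] [-0.81507147  0.12344796  0.55852742  1.55925649 -0.06647658  1.47896304
 -0.18184221] [515. 195. 537.] [ 0.016 -0.264 -0.964]
```

View pics/w1b.png

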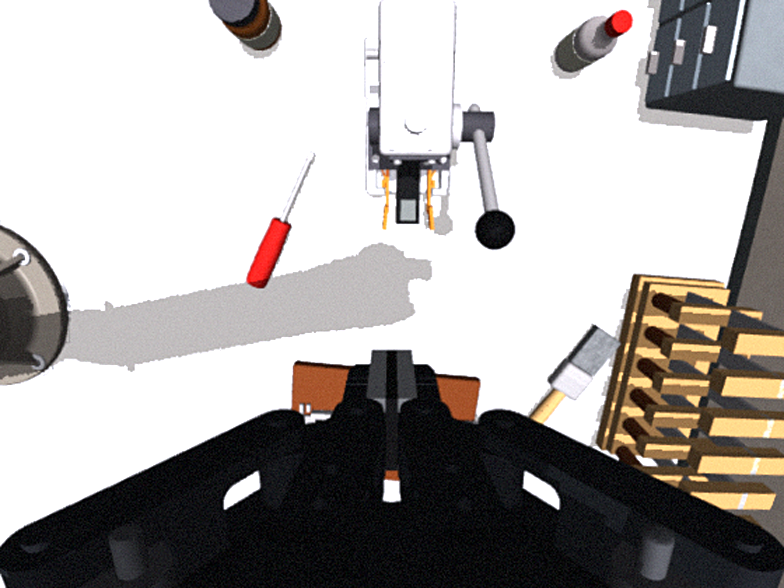

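The wrist view shows the tab ends at (386,228) and (432,228), the knob at (494,229), and the head front edge from (379,153) to (450,153). I'll locate these.

```bash
python3 - <<'E'
from h import *
import pickle
C,im=pickle.load(open("w1.pkl","rb"));T=cal("top");S=cal("side")
h=cv2.cvtColor(im,cv2.COLOR_RGB2HSV)
m=cv2.inRange(h,(5,120,70),(22,255,255));m[:110]=0;m[175:]=0;m[:,:265]=0;m[:,320:]=0
n,l,st,c=cv2.connectedComponentsWithStats(m)
for i in range(1,n):
    if st[i,4]>3: print(st[i],c[i].round(1))
for side in(slice(265,292),slice(296,320)):
    mm=np.zeros_like(m);mm[:,side]=m[:,side];ys,xs=np.nonzero(mm)
    for lo in(120,150):
        pass
    sel=ys>=ys.max()-14
    e=(np.median(xs[sel]),ys.max()+.5)
    print("tab c px",(xs[sel].min(),xs[sel].max()),ys.max(),"front",onplane(C,e,64).round(1),"@40",onplane(C,e,40).round(1))
    for y in range(ys.min(),ys.max()+1,4): print(y,xs[ys==y],end=";")
    print()
# knob: dark circle
g=im.max(2);k=(g<40).astype(np.uint8);k[:140]=0;k[185:]=0;k[:,:330]=0;k[:,375:]=0
ys,xs=np.nonzero(k);kc=(xs.mean(),ys.mean());print("knob",kc,tri(C,kc,S,(261.8,155.2)),tri(C,kc,T,(198.9,197.5)))
P=[onplane(C,(u/1.4,v/1.4),195) for u,v in((379,153),(450,153),(383,3),(455,3))];print(np.round(P,1))
E
```

```text
[273 121   5  43 107] [275.2 139.3]
[305 121   6  43 153] [306.8 141.1]
tab c px (np.int64(273), np.int64(276)) 163 front [511.6 137.4  64. ] @40 [511.4 134.5  40. ]
121 [273 276 277];125 [274 275 276 277];129 [273 274 275 276 277];133 [273 274 275 276];137 [276 277];141 [276];145 [276 277];149 [275 276];153 [274 275];157 [274 275];161 [274 275];
tab c px (np.int64(305), np.int64(309)) 163 front [558.3 140.7  64. ] @40 [560.5 138.   40. ]
121 [306 307];125 [305 306 307 308];129 [305 306 307 308 309];133 [305 306 307 308 309];137 [305 306 307];141 [305 306];145 [305 306];149 [305 306 307 308];153 [306 307 308];157 [306 307 308 309];161 [307 308 309];
knob (np.float64(353.0703259005146), np.float64(163.62092624356777)) (array([583.58423154, 164.25393299, 245.07970008]), np.float64(0.26406802790921535)) (array([585.12164104, 163.63480891, 238.22173615]), np.float64(0.12514582123276718))
[[504.5 207.9 195. ]
 [556.  211.7 195. ]
 [500.7 307.1 195. ]
 [549.7 310.8 195. ]]
```

Both estimates agree: the tabs' centre is about (534,152,52), the press yaw about 3.8°, which matches the present tool yaw, and the knob is at (584,164,243). I'll go in front of the knob with the fingers shut.

>>> apply_moves(
  plan=[
    {"dx": -23, "dy": 45, "dz": 0, "rx": 0, "ry": 0, "rz": 0, "claw": 0},
    {"dx": -23, "dy": 64, "dz": 20, "rx": 0, "ry": 0, "rz": 0, "claw": 0},
    {"dx": -23, "dy": 64, "dz": 60, "rx": 0, "ry": 0, "rz": 0, "claw": 0},
    {"dx": -23, "dy": 64, "dz": 105, "rx": 0, "ry": 0, "rz": 0, "claw": 0},
    {"dx": -23, "dy": 64, "dz": 145, "rx": 0, "ry": 0, "rz": 0, "claw": 0},
    {"dx": -23, "dy": 64, "dz": 155, "rx": 0, "ry": 0, "rz": 0, "claw": 0},
    {"dx": -23, "dy": 64, "dz": 155, "rx": 0, "ry": 0, "rz": 0, "claw": 0},
    {"dx": -23, "dy": 64, "dz": 155, "rx": 0, "ry": 0, "rz": 0, "claw": 0},
  ],
)

```text
time: 2.5
tool_pos: [587.4, 109.2, 242.8]
tcp_rot: [2.14, 2.298, 0.004]
contact_force: [0.1, 0.4, 0.7]
gripper_width: 0.1
```

>>> apply_moves(
  plan=[
    {"dx": 12, "dy": 0, "dz": 0, "rx": 0, "ry": 0, "rz": 0, "claw": 0},
    {"dx": 24, "dy": 0, "dz": 0, "rx": 0, "ry": 0, "rz": 0, "claw": 0},
    {"dx": 34, "dy": 0, "dz": 0, "rx": 0, "ry": 0, "rz": 0, "claw": 0},
    {"dx": 44, "dy": 0, "dz": 0, "rx": 0, "ry": 0, "rz": 0, "claw": 0},
    {"dx": 54, "dy": 0, "dz": 0, "rx": 0, "ry": 0, "rz": 0, "claw": 0},
    {"dx": 64, "dy": 0, "dz": 0, "rx": 0, "ry": 0, "rz": 0, "claw": 0},
    {"dx": 74, "dy": 0, "dz": 0, "rx": 0, "ry": 0, "rz": 0, "claw": 0},
    {"dx": 84, "dy": 0, "dz": 0, "rx": 0, "ry": 0, "rz": 0, "claw": 0},
  ],
)

```text
time: 3.3
tool_pos: [584.6, 159.5, 254.4]
tcp_rot: [2.147, 2.253, -0.038]
contact_force: [-24.5, -54.6, 74.2]
gripper_width: -0.1
```

The forces are high: the tip is wedged on the top of the knob, so it sits lower than I estimated. I'll back off, measure again, then follow the knob's arc.

>>> apply_moves(
  plan=[
    {"dx": -40, "dy": 0, "dz": 0, "rx": 0, "ry": 0, "rz": 0, "claw": 0},
    {"dx": -80, "dy": 0, "dz": 0, "rx": 0, "ry": 0, "rz": 0, "claw": 0},
    {"dx": -84, "dy": 0, "dz": 0, "rx": 0, "ry": 0, "rz": 0, "claw": 0},
    {"dx": -84, "dy": 0, "dz": 0, "rx": 0, "ry": 0, "rz": 0, "claw": 0},
  ],
)

```text
time: 3.7
tool_pos: [586.5, 107.9, 241.5]
tcp_rot: [2.145, 2.295, 0.002]
contact_force: [0.1, 0.8, 0.2]
gripper_width: 0.1
```

```bash
python3 - <<'E'
from h import *
s=robot.state();C,im=snap("wrist","w2.png");Ct,it=snap("top","t2.png");Cs,is_=snap("side","s2.png")
print(s["time"],s["tool_pos"],s["tcp_rot"],s["contact_force"])
p=proj(C,[585,160,240])[0];q=proj(Ct,[585,160,240])[0];r=proj(Cs,[585,160,240])[0];print(p,q,r)
def crop(i,c,w,o):
    x,y=np.clip(c.astype(int),[w,w*3//4],[560-w,420-w*3//4]);print((x-w,y-w*3//4),o/(2*w))
    return cv2.resize(i[y-w*3//4:y+w*3//4,x-w:x+w,::-1],(o,o*3//4),interpolation=cv2.INTER_CUBIC)
o=np.zeros((600,800,3),np.uint8)
o[:300,:400]=crop(im,p,160,400);o[:300,400:]=crop(it,q,40,400);o[300:,:400]=crop(is_,r,40,400)
cv2.imwrite("pics/c2.png",np.clip(o*1.4,0,255).astype(np.uint8))
E
```

```text
3.7 [586.4876396  107.92399403 241.45040556] [2.14519648e+00 2.29508189e+00 2.15790115e-03] [0.10458805 0.81506591 0.23162594]
[284.81757242 156.72430373] [200.34401765 197.50074774] [262.94929279 157.10863844]
(np.int64(124), np.int64(36)) 1.25
(np.int64(160), np.int64(167)) 5.0
(np.int64(222), np.int64(127)) 5.0
```

View pics/c2.png

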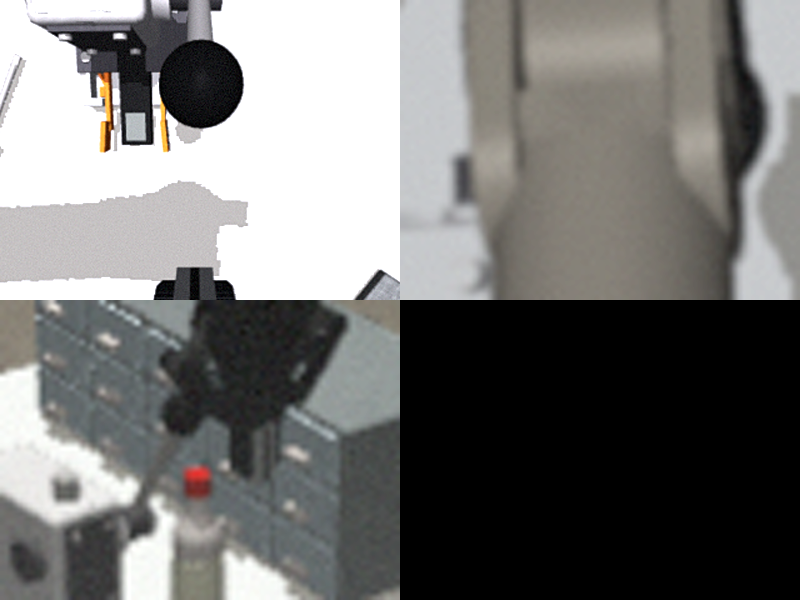

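The lever did rise: the knob is now at side px (258.4,149) and wrist px (284.8,103.2). I'll work out where it stands.

```bash
python3 - <<'E'
from h import *
C=cal("wrist");S=cal("side");print(tri(C,(284.8,103.2),S,(258.4,149)))
im=cv2.imread("pics/w2.png");k=(im.max(2)<40).astype(np.uint8);k[140:]=0;k[:60]=0;k[:,:245]=0;k[:,325:]=0
print(cv2.minEnclosingCircle(cv2.findContours(k,0,2)[0][0]))
from math import *
for a in range(45,115,10): print(a,round(237-110*cos(radians(a))),round(160+110*sin(radians(a))))
E
```

```text
(array([583.36773606, 183.99114732, 258.33558123]), np.float64(2.51594604927026))
((245.0, 129.5), 9.500100135803223)
45 159 238
55 174 250
65 191 260
75 209 266
85 227 270
95 247 270
105 265 266
```

>>> apply_moves(
  plan=[
    {"dx": 20, "dy": -1, "dz": -8, "rx": 0, "ry": 0, "rz": 0, "claw": 0},
    {"dx": 45, "dy": -1, "dz": -9, "rx": 0, "ry": 0, "rz": 0, "claw": 0},
    {"dx": 55, "dy": -1, "dz": -11, "rx": 0, "ry": 0, "rz": 0, "claw": 0},
    {"dx": 63, "dy": -1, "dz": -14, "rx": 0, "ry": 0, "rz": 0, "claw": 0},
    {"dx": 70, "dy": -1, "dz": -16, "rx": 0, "ry": 0, "rz": 0, "claw": 0},
    {"dx": 77, "dy": -1, "dz": -18, "rx": 0, "ry": 0, "rz": 0, "claw": 0},
  ],
)

```text
time: 4.45
tool_pos: [581.0, 183.4, 259.9]
tcp_rot: [2.14, 2.294, -0.001]
contact_force: [1.0, -5.6, 4.4]
gripper_width: -0.1
```

>>> apply_moves(
  plan=[
    {"dx": 8, "dy": 0, "dz": -2, "rx": 0, "ry": 0, "rz": 0, "claw": 0},
    {"dx": 16, "dy": 0, "dz": -3, "rx": 0, "ry": 0, "rz": 0, "claw": 0},
    {"dx": 24, "dy": 0, "dz": -3, "rx": 0, "ry": 0, "rz": 0, "claw": 0},
    {"dx": 32, "dy": 0, "dz": -3, "rx": 0, "ry": 0, "rz": 0, "claw": 0},
    {"dx": 40, "dy": 0, "dz": -2, "rx": 0, "ry": 0, "rz": 0, "claw": 0},
    {"dx": 47, "dy": 0, "dz": -1, "rx": 0, "ry": 0, "rz": 0, "claw": 0},
    {"dx": 54, "dy": 0, "dz": 0, "rx": 0, "ry": 0, "rz": 0, "claw": 0},
  ],
)

```text
time: 5.15
tool_pos: [575.7, 239.9, 258.4]
tcp_rot: [-2.142, -2.297, 0.001]
contact_force: [0.6, -2.7, 2.3]
gripper_width: -0.0
```

Low force. I'll keep going gently to the stop.

>>> apply_moves(
  plan=[
    {"dx": 4, "dy": 0, "dz": 0, "rx": 0, "ry": 0, "rz": 0, "claw": 0},
    {"dx": 7, "dy": 0, "dz": 1, "rx": 0, "ry": 0, "rz": 0, "claw": 0},
    {"dx": 10, "dy": 0, "dz": 1, "rx": 0, "ry": 0, "rz": 0, "claw": 0},
    {"dx": 12, "dy": 0, "dz": 2, "rx": 0, "ry": 0, "rz": 0, "claw": 0},
    {"dx": 12, "dy": 0, "dz": 2, "rx": 0, "ry": 0, "rz": 0, "claw": 0},
  ],
)

```text
time: 5.65
tool_pos: [574.9, 251.3, 256.4]
tcp_rot: [-2.142, -2.297, 0.001]
contact_force: [-0.2, -2.3, -0.8]
gripper_width: -0.4
```

Now I'll retreat to the front, tilting the tool 15° away from the head and opening the jaws to about 70 mm, then verify the lever and refine the position of the tabs.

>>> apply_moves(
  plan=[
    {"dx": -20, "dy": 0, "dz": 0, "rx": 0, "ry": 0, "rz": 0, "claw": 0},
    {"dx": -60, "dy": 0, "dz": 0, "rx": 0, "ry": 0, "rz": 0, "claw": 0},
    {"dx": -105, "dy": 0, "dz": 0, "rx": 0, "ry": 0, "rz": 0, "claw": 0},
    {"dx": -150, "dy": -20, "dz": 0, "rx": 0, "ry": 8, "rz": 0, "claw": 82},
    {"dx": -150, "dy": -50, "dz": 0, "rx": 0, "ry": 15, "rz": 0, "claw": 82},
    {"dx": -150, "dy": -50, "dz": 0, "rx": 0, "ry": 15, "rz": 0, "claw": 82},
    {"dx": -150, "dy": -50, "dz": 0, "rx": 0, "ry": 15, "rz": 0, "claw": 82},
    {"dx": -150, "dy": -50, "dz": 0, "rx": 0, "ry": 15, "rz": 0, "claw": 82},
    {"dx": -150, "dy": -50, "dz": 0, "rx": 0, "ry": 15, "rz": 0, "claw": 82},
  ],
)

```text
time: 6.55
tool_pos: [536.4, 99.7, 257.0]
tcp_rot: [-2.001, -2.153, -0.264]
contact_force: [0.2, -0.2, 0.3]
gripper_width: 70.0
```

```bash
python3 - <<'E'
from h import *
s=robot.state();C,im=snap("wrist","w3.png");Cs,is_=snap("side","s3.png")
Rt=R.from_rotvec(s["tcp_rot"]).as_matrix();print(s["time"],s["tool_pos"],"\n",Rt.round(3),s["gripper_width"])
for t in((511.5,137.4,64),(558.5,140.7,64)): print(proj(C,t))
g=np.array([534,152,53]);tcp=g+18.7*Rt[:,2]
print("delta tool",(Rt.T@(tcp-s["tool_pos"])).round(1))
h=cv2.cvtColor(im,cv2.COLOR_RGB2HSV);m=cv2.inRange(h,(5,120,70),(22,255,255))
n,l,st,c=cv2.connectedComponentsWithStats(m)
for i in range(1,n):
    if st[i,4]>30: print(st[i],c[i].round(1))
o=np.zeros((600,800,3),np.uint8)
o[:,:]=cv2.resize(im[:,:,::-1],(800,600))
r=proj(Cs,[579,237,200])[0].astype(int);print("side",r)
x,y=r[0]-40,r[1]-30;o[400:,:267]=cv2.resize(is_[y:y+60,x:x+80,::-1],(267,200),interpolation=cv2.INTER_CUBIC);print(x,y)
cv2.imwrite("pics/c3.png",np.clip(o*1.4,0,255).astype(np.uint8))
E
```

```text
6.55 [536.38538221  99.72517924 257.00084997] 
 [[-0.071  0.997 -0.018]
 [ 0.963  0.073  0.258]
 [ 0.259  0.001 -0.966]] 69.9625038277648
[[259.33598011 198.23855655]]
[[303.07873386 198.32938281]]
delta tool [ -2.3   1.2 229.3]
[257 145   8  55 238] [260.6 170.3]
[300 145   8  55 261] [302.6 170. ]
[ 499  249   61   89 2518] [528.7 289.3]
[553 348   7  18 101] [556.3 355.1]
[341 357  16   7  73] [348.6 360. ]
[415 370  23  35 218] [425.3 384.2]
[419 372  25  36  64] [430.6 389.7]
side [247 160]
207 130
```

View pics/c3.png

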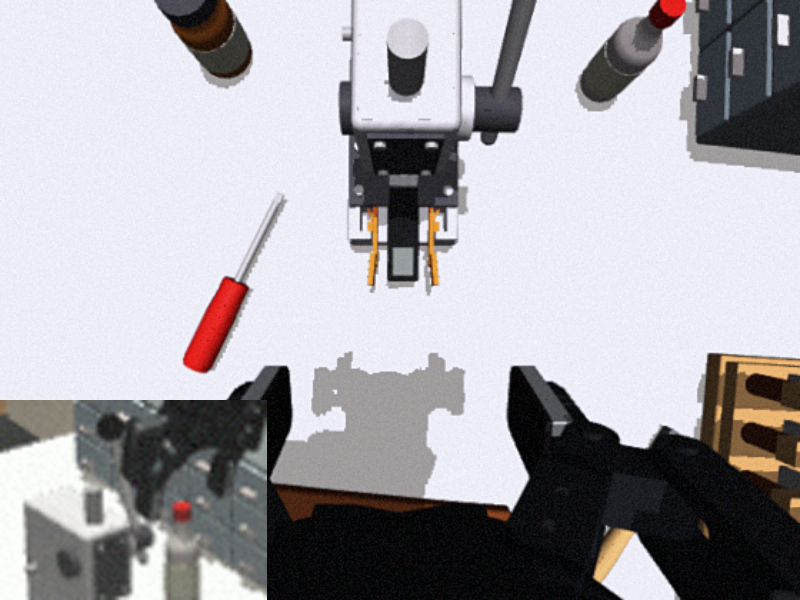

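The lever is fully back, with the ram raised and the knob at about (240,138) in the side view. The tabs' front ends are at wrist px (261,199) and (305,199), within 2 px of my prediction. I'll descend along the tool axis over the tabs.

>>> apply_moves(
  plan=[
    {"dx": -2, "dy": 2, "dz": 40, "rx": 0, "ry": 0, "rz": 0, "claw": 82},
    {"dx": -2, "dy": 2, "dz": 85, "rx": 0, "ry": 0, "rz": 0, "claw": 82},
    {"dx": -2, "dy": 2, "dz": 125, "rx": 0, "ry": 0, "rz": 0, "claw": 82},
    {"dx": -2, "dy": 2, "dz": 155, "rx": 0, "ry": 0, "rz": 0, "claw": 82},
    {"dx": -2, "dy": 2, "dz": 170, "rx": 0, "ry": 0, "rz": 0, "claw": 82},
    {"dx": -2, "dy": 2, "dz": 170, "rx": 0, "ry": 0, "rz": 0, "claw": 82},
    {"dx": -2, "dy": 2, "dz": 170, "rx": 0, "ry": 0, "rz": 0, "claw": 82},
  ],
)

```text
time: 7.35
tool_pos: [536.0, 139.9, 93.1]
tcp_rot: [-2.005, -2.15, -0.266]
contact_force: [0.2, -0.5, 0.9]
gripper_width: 69.9
```

```bash
python3 - <<'E'
from h import *
s=robot.state();C,im=snap("wrist","w4.png")
Rt=R.from_rotvec(s["tcp_rot"]).as_matrix();print(s["time"],s["tool_pos"],s["contact_force"])
tcp=np.array([535,152,53])+18.7*Rt[:,2];print("delta tool",(Rt.T@(tcp-s["tool_pos"])).round(1))
for y in(-35,35):print("pad",proj(C,s["tool_pos"]+Rt@[0,y,-19]))
y=np.array([-.0645,.998,0])
for t in((511.5,138.5,64),(559,141,64)): print(proj(C,t))
cv2.imwrite("pics/c4.png",np.clip(cv2.resize(im[:,:,::-1],(784,588))*1.4,0,255).astype(np.uint8))
E
```

```text
7.35 [536.04388364 139.91691543  93.07275814] [ 0.15599786 -0.47425757  0.9409973 ]
delta tool [ 1.3 -0.3 60.5]
pad [[197.96184721 285.10895051]]
pad [[362.58416618 285.01812597]]
[[236.9395983  256.71433236]]
[[320.30562494 258.06027533]]
```

View pics/c4.png

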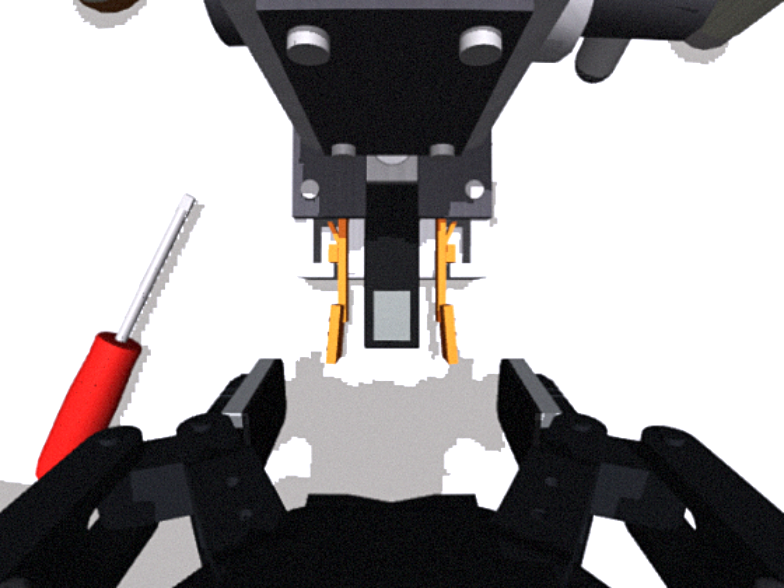

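The tabs at px x 334 and 451 are centred between the pads (284 and 498), and the tips at y≈362 agree with the prediction. I'll descend 60 mm and pinch.

>>> apply_moves(
  plan=[
    {"dx": 1, "dy": 0, "dz": 20, "rx": 0, "ry": 0, "rz": 0, "claw": 82},
    {"dx": 1, "dy": 0, "dz": 40, "rx": 0, "ry": 0, "rz": 0, "claw": 82},
    {"dx": 1, "dy": 0, "dz": 54, "rx": 0, "ry": 0, "rz": 0, "claw": 82},
    {"dx": 1, "dy": 0, "dz": 60, "rx": 0, "ry": 0, "rz": 0, "claw": 82},
    {"dx": 1, "dy": 0, "dz": 60, "rx": 0, "ry": 0, "rz": 0, "claw": 82},
    {"dx": 1, "dy": 0, "dz": 60, "rx": 0, "ry": 0, "rz": 0, "claw": 82},
  ],
)

```text
time: 8.0
tool_pos: [534.6, 156.1, 35.2]
tcp_rot: [-2.005, -2.149, -0.266]
contact_force: [0.5, 0.1, -0.3]
gripper_width: 70.1
```

>>> apply_moves(
  newtons=50,
  plan=[
    {"dx": 0, "dy": 0, "dz": 0, "rx": 0, "ry": 0, "rz": 0, "claw": 55},
    {"dx": 0, "dy": 0, "dz": 0, "rx": 0, "ry": 0, "rz": 0, "claw": 45},
    {"dx": 0, "dy": 0, "dz": 0, "rx": 0, "ry": 0, "rz": 0, "claw": 30},
    {"dx": 0, "dy": 0, "dz": 0, "rx": 0, "ry": 0, "rz": 0, "claw": 30},
    {"dx": 0, "dy": 0, "dz": 0, "rx": 0, "ry": 0, "rz": 0, "claw": 30},
    {"dx": 0, "dy": 0, "dz": 0, "rx": 0, "ry": 0, "rz": 0, "claw": 30},
  ],
)

```text
time: 8.6
tool_pos: [535.0, 155.4, 36.1]
tcp_rot: [-2.006, -2.149, -0.267]
contact_force: [-0.9, -4.0, 10.3]
gripper_width: 29.6
```

The width is 29.6 mm where I expected about 36, so I'll look.

```bash
python3 - <<'E'
from h import *
s=robot.state();C,im=snap("wrist","w5.png");print(s["gripper_width"],s["contact_force"])
cv2.imwrite("pics/c5.png",np.clip(cv2.resize(im[150:,140:420,::-1],(800,771))[:600]*1.4,0,255).astype(np.uint8))
E
```

```text
29.573547888787434 [-0.86273625 -4.02668515 10.26720771]
```

View pics/c5.png

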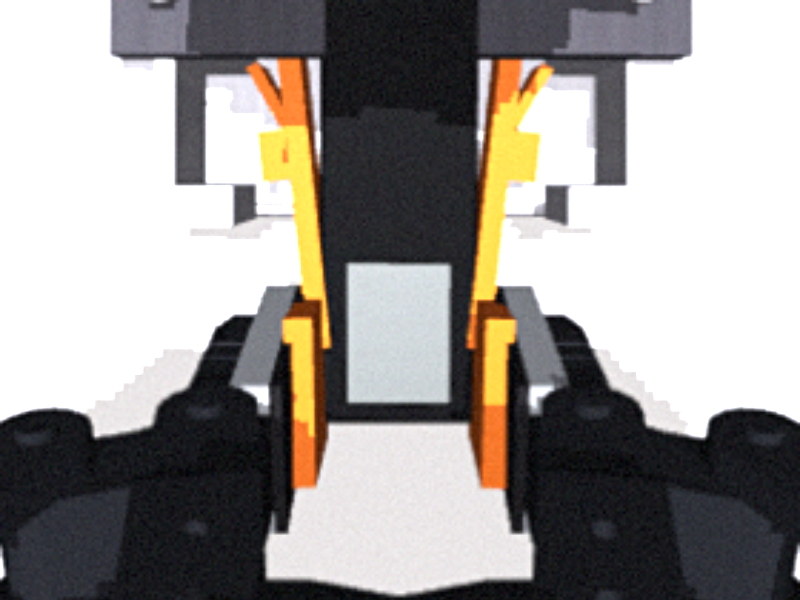

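The picture shows both tabs squeezed against the core between the pads, px x 285–515, with the barbs drawn in. I'll pull straight forwards, starting slowly.

>>> apply_moves(
  newtons=60,
  plan=[
    {"dx": -5, "dy": 0, "dz": -1.3, "rx": 0, "ry": 0, "rz": 0, "claw": 25},
    {"dx": -10, "dy": 0, "dz": -2.7, "rx": 0, "ry": 0, "rz": 0, "claw": 25},
    {"dx": -16, "dy": 0, "dz": -4.3, "rx": 0, "ry": 0, "rz": 0, "claw": 25},
    {"dx": -22, "dy": 0, "dz": -5.9, "rx": 0, "ry": 0, "rz": 0, "claw": 25},
    {"dx": -29, "dy": 0, "dz": -7.8, "rx": 0, "ry": 0, "rz": 0, "claw": 25},
  ],
)

```text
time: 9.15
tool_pos: [535.7, 131.6, 35.7]
tcp_rot: [-1.996, -2.148, -0.27]
contact_force: [0.3, 6.7, 2.4]
gripper_width: 28.6
```

>>> apply_moves(
  plan=[
    {"dx": -10, "dy": 0, "dz": -2.7, "rx": 0, "ry": 0, "rz": 0, "claw": 25},
    {"dx": -22, "dy": 0, "dz": -5.9, "rx": 0, "ry": 0, "rz": 0, "claw": 25},
    {"dx": -34, "dy": 0, "dz": -9.1, "rx": 0, "ry": 0, "rz": 0, "claw": 25},
    {"dx": -46, "dy": 0, "dz": -12.3, "rx": 0, "ry": 0, "rz": 0, "claw": 25},
    {"dx": -58, "dy": 0, "dz": -15.6, "rx": 0, "ry": 0, "rz": 0, "claw": 25},
    {"dx": -70, "dy": 0, "dz": -18.8, "rx": 0, "ry": 0, "rz": 0, "claw": 25},
    {"dx": -82, "dy": 0, "dz": -22, "rx": 0, "ry": 0, "rz": 0, "claw": 25},
    {"dx": -94, "dy": 0, "dz": -25.2, "rx": 0, "ry": 0, "rz": 0, "claw": 25},
    {"dx": -94, "dy": 0, "dz": -25.2, "rx": 0, "ry": 0, "rz": 0, "claw": 25},
    {"dx": -94, "dy": 0, "dz": -25.2, "rx": 0, "ry": 0, "rz": 0, "claw": 25},
  ],
)

```text
time: 10.15
tool_pos: [542.6, 29.2, 34.3]
tcp_rot: [-2.005, -2.148, -0.264]
contact_force: [1.0, -0.1, -1.2]
gripper_width: 28.3
```

```bash
python3 - <<'E'
from h import *
s=robot.state();C,im=snap("wrist","w6.png");Cs,is_=snap("side","s6.png")
Rt=R.from_rotvec(s["tcp_rot"]).as_matrix();print(s["time"],s["tool_pos"],"\n",Rt.round(3),s["gripper_width"],s["contact_force"],s["q"].__repr__())
o=np.zeros((600,800,3),np.uint8)
o[:,:400]=cv2.resize(im[:,140:420,::-1],(400,600))
r=proj(Cs,s["tool_pos"])[0].astype(int);x,y=r[0]-40,r[1]-60;print(x,y)
o[:,400:]=cv2.resize(is_[y:y+120,x:x+80,::-1],(400,600),interpolation=cv2.INTER_CUBIC)
cv2.imwrite("pics/c6.png",np.clip(o*1.4,0,255).astype(np.uint8))
E
```

```text
10.15 [542.58327457  29.24617055  34.347838  ] 
 [[-0.067  0.998 -0.018]
 [ 0.964  0.069  0.259]
 [ 0.259 -0.    -0.966]] 28.295957096666733 [ 0.98887206 -0.05959219 -1.18941428] array([-0.32146006,  0.51836828,  0.44287119,  1.96525156, -0.64920952,
        0.85436847,  0.61443112])
236 177
```

View pics/c6.png

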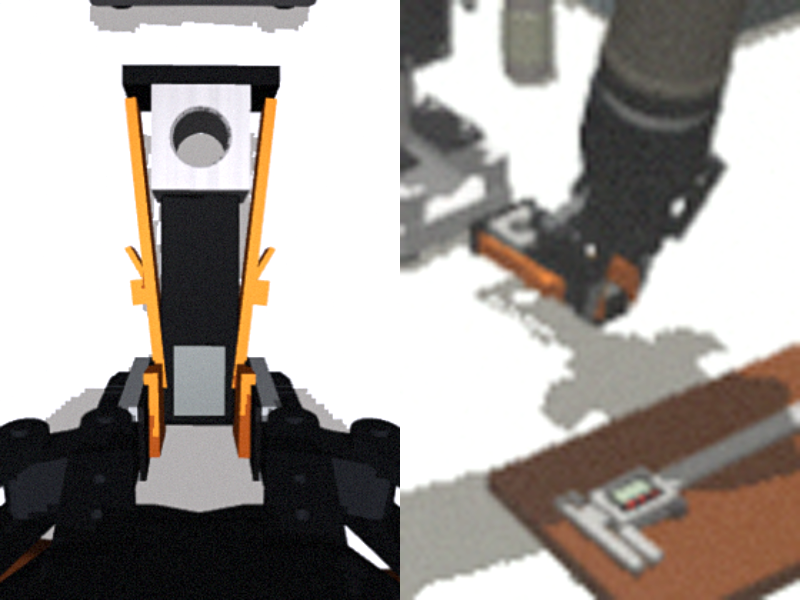

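The wrist picture shows the carrier fully out of the slide, square between the pads, with the bore at (203,137). The side view agrees. I'll lift it and carry it over to the tray.

>>> apply_moves(
  plan=[
    {"dx": 7, "dy": 0, "dz": -26, "rx": 0, "ry": 0, "rz": 0, "claw": 25},
    {"dx": 16, "dy": 0, "dz": -60, "rx": 0, "ry": 0, "rz": 0, "claw": 25},
    {"dx": 23, "dy": 0, "dz": -87, "rx": 0, "ry": 0, "rz": 0, "claw": 25},
    {"dx": 3, "dy": 0, "dz": -92, "rx": 0, "ry": 0, "rz": 0, "claw": 25},
    {"dx": -30, "dy": -1, "dz": -101, "rx": 0, "ry": 0, "rz": 0, "claw": 25},
    {"dx": -68, "dy": -2, "dz": -111, "rx": 0, "ry": 0, "rz": 0, "claw": 25},
    {"dx": -105, "dy": -2, "dz": -121, "rx": 0, "ry": 0, "rz": 0, "claw": 25},
    {"dx": -142, "dy": -3, "dz": -131, "rx": 0, "ry": 0, "rz": 0, "claw": 25},
    {"dx": -179, "dy": -3, "dz": -141, "rx": 0, "ry": 0, "rz": 0, "claw": 25},
    {"dx": -216, "dy": -4, "dz": -151, "rx": 0, "ry": 0, "rz": 0, "claw": 25},
    {"dx": -254, "dy": -5, "dz": -161, "rx": 0, "ry": 0, "rz": 0, "claw": 25},
    {"dx": -287, "dy": -5, "dz": -170, "rx": 0, "ry": 0, "rz": 0, "claw": 25},
  ],
)

```text
time: 11.45
tool_pos: [560.1, -292.5, 124.1]
tcp_rot: [-2.003, -2.149, -0.264]
contact_force: [0.3, -0.5, -1.9]
gripper_width: 28.3
```

>>> apply_moves(
  plan=[
    {"dx": -30, "dy": 0, "dz": -8, "rx": 0, "ry": 0, "rz": 0, "claw": 25},
    {"dx": -60, "dy": -1, "dz": -16, "rx": 0, "ry": 0, "rz": 0, "claw": 25},
    {"dx": -85, "dy": -2, "dz": -23, "rx": 0, "ry": 0, "rz": 0, "claw": 25},
    {"dx": -103, "dy": -2, "dz": -28, "rx": 0, "ry": 0, "rz": 0, "claw": 25},
    {"dx": -103, "dy": -2, "dz": -28, "rx": 0, "ry": 0, "rz": 0, "claw": 25},
    {"dx": -103, "dy": -2, "dz": -28, "rx": 0, "ry": 0, "rz": 0, "claw": 25},
  ],
)

```text
time: 12.05
tool_pos: [565.8, -396.8, 124.2]
tcp_rot: [-2.003, -2.149, -0.265]
contact_force: [-0.1, 0.8, -1.4]
gripper_width: 28.2
```

```bash
python3 - <<'E'
from h import *
s=robot.state();C,im=snap("wrist","w7.png");Cs,is_=snap("side","s7.png")
Rt=R.from_rotvec(s["tcp_rot"]).as_matrix();print(s["time"],s["tool_pos"],"\n",Rt.round(3),s["gripper_width"],s["contact_force"])
T=s["tool_pos"];yaw=np.arctan2(Rt[1,0],Rt[0,0]);X=np.array([np.cos(yaw),np.sin(yaw),0]);Y=np.array([-X[1],X[0],0])
tab=T-18.7*Rt[:,2]; org=tab+82*X+[0,0,-22-1]
pts={"rear L top":org+22*X+24*Y+[0,0,22],"rear R":org+22*X-24*Y+[0,0,22],"bore top":org+[0,0,22]}
for k,v in pts.items(): print(k,v.round(),proj(C,v)[0].round(1),proj(Cs,v)[0].round(1))
x,y=proj(Cs,T)[0].astype(int)-[70,60];x=max(0,min(x,420))
o=np.zeros((600,800,3),np.uint8);o[:,:400]=cv2.resize(im[:,140:420,::-1],(400,600));o[:,400:]=0
o[:343,400:]=cv2.resize(is_[y:y+120,x:x+140,::-1],(400,343),interpolation=cv2.INTER_CUBIC);print(x,y)
w6=cv2.imread("pics/w6.png");o[343:,400:743]=cv2.resize(w6[:210,140:420],(343,257))
cv2.imwrite("pics/c7.png",np.clip(o*1.4,0,255).astype(np.uint8))
E
```

```text
12.05 [ 565.76232052 -396.82227419  124.24791963] 
 [[-0.068  0.998 -0.018]
 [ 0.963  0.07   0.26 ]
 [ 0.261 -0.    -0.965]] 28.222349439783546 [-0.12429587  0.83083133 -1.41212878]
rear L top [ 535. -300.  141.] [224.6  43.3] [352.6 265.1]
rear R [ 583. -296.  141.] [335.6  43.1] [365.4 257.6]
bore top [ 560. -320.  141.] [280.2  92.9] [365.7 265.5]
318 226
```

View pics/c7.png

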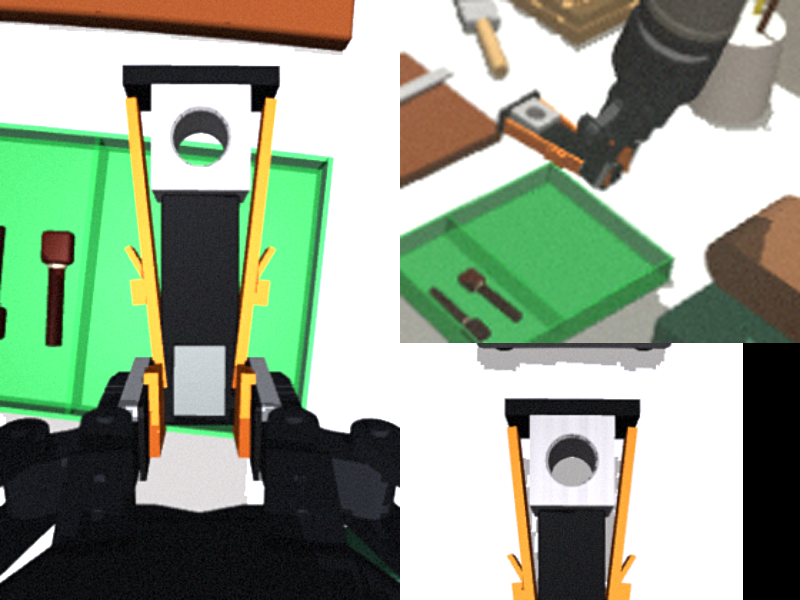

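The carrier is held straight above the tray: the bore is at wrist px (282,96) against a predicted (280,93), so it is level to a degree or two. The bay's back right corner is at (372,111) and the divider's back end at (212,98). I'll check the bay centre from these.

```bash
python3 - <<'E'
from h import *
C=cal("wrist")
for n,p in dict(backright_outer=(331,158),div_back=(103,140),frontright=(303,415),div_front=(73,408)).items():
    print(n,onplane(C,(140+p[0]*.7,p[1]*.7),28).round(1))
E
```

```text
backright_outer [ 630.6 -285.9   28. ]
div_back [ 505.  -284.9   28. ]
frontright [ 625.1 -427.7   28. ]
div_front [ 498.9 -432.9   28. ]
```

The bay centre is about (564,-361) and the carrier's centre about (563,-354), which leaves good margins. Descending.

>>> apply_moves(
  plan=[
    {"dx": -4, "dy": 0, "dz": 15, "rx": 0, "ry": 0, "rz": 0, "claw": 25},
    {"dx": -10, "dy": 0, "dz": 38, "rx": 0, "ry": 0, "rz": 0, "claw": 25},
    {"dx": -16, "dy": 0, "dz": 60, "rx": 0, "ry": 0, "rz": 0, "claw": 25},
    {"dx": -21, "dy": 0, "dz": 77, "rx": 0, "ry": 0, "rz": 0, "claw": 25},
    {"dx": -25, "dy": 0, "dz": 91, "rx": 0, "ry": 0, "rz": 0, "claw": 25},
    {"dx": -28, "dy": 0, "dz": 102, "rx": 0, "ry": 0, "rz": 0, "claw": 25},
    {"dx": -28, "dy": 0, "dz": 102, "rx": 0, "ry": 0, "rz": 0, "claw": 25},
    {"dx": -28, "dy": 0, "dz": 102, "rx": 0, "ry": 0, "rz": 0, "claw": 25},
  ],
)

```text
time: 12.95
tool_pos: [565.7, -398.9, 19.3]
tcp_rot: [-2.005, -2.149, -0.264]
contact_force: [0.6, 0.4, -0.8]
gripper_width: 28.5
```

>>> apply_moves(
  plan=[
    {"dx": -0.5, "dy": 0, "dz": 2, "rx": 0, "ry": 0, "rz": 0, "claw": 25},
    {"dx": -1, "dy": 0, "dz": 4, "rx": 0, "ry": 0, "rz": 0, "claw": 25},
    {"dx": -1.6, "dy": 0, "dz": 6, "rx": 0, "ry": 0, "rz": 0, "claw": 25},
    {"dx": -2.1, "dy": 0, "dz": 8, "rx": 0, "ry": 0, "rz": 0, "claw": 25},
    {"dx": -2.1, "dy": 0, "dz": 8, "rx": 0, "ry": 0, "rz": 0, "claw": 25},
  ],
)

```text
time: 13.45
tool_pos: [565.6, -398.7, 10.7]
tcp_rot: [-2.004, -2.149, -0.264]
contact_force: [-0.1, 0.1, -0.4]
gripper_width: 28.3
```

>>> apply_moves(
  plan=[
    {"dx": -0.3, "dy": 0, "dz": 1, "rx": 0, "ry": 0, "rz": 0, "claw": 25},
    {"dx": -0.5, "dy": 0, "dz": 2, "rx": 0, "ry": 0, "rz": 0, "claw": 25},
    {"dx": -0.8, "dy": 0, "dz": 3, "rx": 0, "ry": 0, "rz": 0, "claw": 25},
    {"dx": -0.8, "dy": 0, "dz": 3, "rx": 0, "ry": 0, "rz": 0, "claw": 25},
  ],
)

```text
time: 13.85
tool_pos: [565.7, -398.7, 9.9]
tcp_rot: [-2.004, -2.149, -0.266]
contact_force: [-2.9, 2.9, 10.2]
gripper_width: 28.2
```

Contact at 10 N. I'll go a little further to level it, then open slowly.

>>> apply_moves(
  plan=[
    {"dx": -0.3, "dy": 0, "dz": 1, "rx": 0, "ry": 0, "rz": 0, "claw": 25},
    {"dx": -0.3, "dy": 0, "dz": 1, "rx": 0, "ry": 0, "rz": 0, "claw": 25},
  ],
)

```text
time: 14.05
tool_pos: [565.7, -398.7, 9.6]
tcp_rot: [-2.003, -2.149, -0.267]
contact_force: [-2.5, 2.2, 12.2]
gripper_width: 28.4
```

>>> apply_moves(
  newtons=20,
  plan=[
    {"dx": 0, "dy": 0, "dz": 0, "rx": 0, "ry": 0, "rz": 0, "claw": 38},
    {"dx": 0, "dy": 0, "dz": 0, "rx": 0, "ry": 0, "rz": 0, "claw": 45},
    {"dx": 0, "dy": 0, "dz": 0, "rx": 0, "ry": 0, "rz": 0, "claw": 52},
    {"dx": 0, "dy": 0, "dz": 0, "rx": 0, "ry": 0, "rz": 0, "claw": 60},
    {"dx": 0, "dy": 0, "dz": 0, "rx": 0, "ry": 0, "rz": 0, "claw": 68},
    {"dx": 0, "dy": 0, "dz": 0, "rx": 0, "ry": 0, "rz": 0, "claw": 76},
    {"dx": 0, "dy": 0, "dz": 0, "rx": 0, "ry": 0, "rz": 0, "claw": 76},
    {"dx": 0, "dy": 0, "dz": 0, "rx": 0, "ry": 0, "rz": 0, "claw": 76},
  ],
)

```text
time: 14.85
tool_pos: [565.2, -398.8, 6.1]
tcp_rot: [-2.004, -2.149, -0.263]
contact_force: [-0.2, -0.1, 0.5]
gripper_width: 64.9
```

>>> apply_moves(
  plan=[
    {"dx": 0, "dy": 0, "dz": -10, "rx": 0, "ry": 0, "rz": 0, "claw": 76},
    {"dx": 0, "dy": 0, "dz": -25, "rx": 0, "ry": 0, "rz": 0, "claw": 76},
    {"dx": 0, "dy": 0, "dz": -50, "rx": 0, "ry": 0, "rz": 0, "claw": 76},
    {"dx": 0, "dy": 0, "dz": -90, "rx": 0, "ry": 0, "rz": 0, "claw": 76},
    {"dx": 0, "dy": 0, "dz": -130, "rx": 0, "ry": 0, "rz": 0, "claw": 76},
    {"dx": 0, "dy": 0, "dz": -150, "rx": 0, "ry": 0, "rz": 0, "claw": 76},
    {"dx": 0, "dy": 0, "dz": -150, "rx": 0, "ry": 0, "rz": 0, "claw": 76},
    {"dx": 0, "dy": 0, "dz": -150, "rx": 0, "ry": 0, "rz": 0, "claw": 76},
  ],
)

```text
time: 15.65
tool_pos: [568.1, -437.8, 152.2]
tcp_rot: [-2.006, -2.15, -0.264]
contact_force: [-0.0, 0.2, -0.5]
gripper_width: 64.7
```

```bash
python3 - <<'E'
from h import *
s=robot.state();C,im=snap("wrist","w8.png");Cs,is_=snap("side","s8.png");print(s["time"],s["tool_pos"],s["contact_force"])
o=np.zeros((600,800,3),np.uint8);o[:,:400]=cv2.resize(im[:,140:420,::-1],(400,600))
o[:300,400:]=cv2.resize(is_[250:355,300:440,::-1],(400,300),interpolation=cv2.INTER_CUBIC)
o[300:,400:]=cv2.resize(is_[125:230,200:340,::-1],(400,300),interpolation=cv2.INTER_CUBIC)
cv2.imwrite("pics/c8.png",np.clip(o*1.4,0,255).astype(np.uint8))
h=cv2.cvtColor(im,cv2.COLOR_RGB2HSV)
# white die top: low-sat bright inside the tray
E
```

```text
15.65 [ 568.0971159  -437.80951133  152.2406726 ] [-0.00387458  0.22258569 -0.51788826]
```

View pics/c8.png

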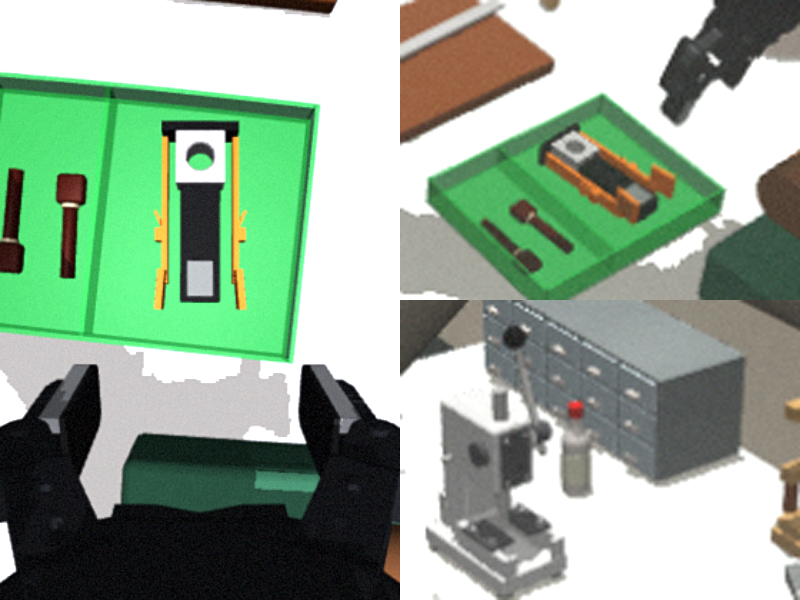

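The carrier lies flat in the bay (bore at wrist px (200,157), clear of all the walls), the pegs look undisturbed, and the lever is leaning back with its knob at side px (239.9,137.6). One numeric check of the lever angle, then hand in.

```bash
python3 - <<'E'
from h import *
o,d=ray(cal("side"),(239.9,137.6));p=o+d*(577-o[0])/d[0];print(p.round(1),np.degrees(np.arctan2(p[2]-160,237-p[1])).round(1))
C=cal("wrist")
print("mid",((onplane(C,(140+200*.7,157*.7),25)*(1-36/82)+36/82*(onplane(C,(140+157*.7,290*.7),25)+onplane(C,(140+242*.7,290*.7),25))/2)).round(1))
print(robot.state()["time"],robot.sign_off())
E
```

```text
[577.  275.9 264.6] 110.4
mid [ 562.  -357.9   25. ]
the job is handed in; nothing more can be done
15.75 None
```

The carrier is in the empty bay of the green tray and the lever is up. I handed the job in at 15.75 s; the hand-in gives no verdict.

**What I did**
- I swung the lever up and back with the fingers shut.
- I pinched both orange tabs, drew the carrier straight out of the slide, set it down slowly in the bay and backed the arm clear.

**Last checks**
- **Lever:** measured at about 110° above level, which is about 1.23 rad (1.05 needed).
- **Carrier:** it looks flat and right way up. I measured its centre at about (562, -358) mm, within 5 mm of my estimate of the bay's centre, (564, -361) mm. I did not measure its height or tilt after letting go.
- **Other things:** the pegs look undisturbed. I saw the caliper, board and oil bottle only in part and did not measure any of them. I did not recheck the screwdriver, brush or wax jar.
- **Robot:** touching nothing, with contact force near zero.

**What disagreed**
- **First lever push:** it jammed against the knob, with about 95 N at the wrist (the limit is 120 N). I backed off, measured again and followed the knob's arc, and no reading after that was above about 7 N.
- **Pinch width:** it read 28–30 mm instead of the expected 36 mm, but the picture showed both tabs squeezed against the core and the carrier came free.
- **Set-down:** the carrier touched the bay floor about 3 mm higher than I expected. My guess is a slight sag in the grip.

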